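Load the mould drying box

ROBOT

A 6-joint arm with a two-finger parallel gripper is mounted at the origin on the work surface. World frame = base frame: x ahead of the robot, y to its left, z up, the work surface at z = 0. Lengths are in m, angles in rad, forces in N, time in s.
With the tool pointing down it reaches from about 0.4 to 0.925 m from the base axis. Payload 12.5 kg.
Tool frame: the origin (TCP) lies between the finger pads; the fingertips stand 14 mm ahead of it and the grasp point (between the pads) lies 5 mm behind it (manip.finger_overhang is the distance from the TCP to the fingertips, in m); z points along the fingers, y is the direction in which the jaws open and shut (so a half turn about z gives the same grasp; the last joint's range is limited). The gripper opens to 95 mm and grips with 3 to 60 N. Pads are 20 mm wide; open, the fingers measure 119 mm over their backs; the gripper's body (75 mm by 180 mm) begins 59 mm behind the grasp point.
Start: joints at [-1.246, 0.491, 1.559, -0, 1.092, -0.106], TCP at [0.261, -0.568, 0.229] pointing down, gripper open.
Joint ranges: [-3.1, 3.1], [-0.84, 2.19], [0.05, 2.79], [-1.13, 4.28], [0.06, 2.93], [-2.69, 2.69]. Speed limits (rad/s): [2.22, 2.22, 2.79, 3.14, 3.14, 3.14].

INTERFACE

Orientations are given as a unit quaternion [x, y, z, w].
In Python, from workcell import manip, vision gives the robot as it stands.
- The arm moves only by the tool move_arm, never from a script. Its arguments are lists of equal length, an entry for each row: "offset": the shift along the tool's x, y, z in m, a list of three; "dr": the turn, a rotation vector about the tool's x, y, z in degrees, a list of three; "hand": the finger opening in m, from 0 to 0.0951. A call has exactly 5 rows; each row is the pose to reach, as a shift and turn from the pose commanded when the call began, along the tool's axes at that moment; what a row does not reach only later rows make up. A row lasts 1/8 s, in which the tool goes at most 62.5 mm and 10.7 degrees, less where a joint would pass 70% of its speed; a pose out of reach is approached as far as the arm can. A call with a gripper value outside its range is refused whole. The fingers move at their own pace and stop on an object; "grip_force" is the grip in N (left out, the last holds). Time passes only in rows, so rows that repeat a pose let the fingers close, or fill a call up. It gives the time, the measured TCP pose, the force and the opening at its end, in the units of the state.
- manip.read_state(): the state, without advancing time (a new reading comes with each control period).
- vision.snapshot(name): name is "scene" or "top" or "wrist"; returns the picture (400x640x3 uint8, blue, green, red); there is no depth.
- vision.camera_model(name): a dict with "K" (3x3 intrinsics, pixels), "rvec" (rotation vector, rad) and "tvec" (3), from world to camera coordinates, as OpenCV has them. Camera axes: x right, y down, z forward; pixel columns grow to the right and rows downward; lengths in m; the calibration is good to about 2 mm. A picture is of the moment at which its call begins: read the wrist's pose just before it. camera_model takes no time and is no camera call; for the wrist camera it gives the pose at the moment of the call.
- manip.finish_job(): hands the job in, once; it reports no verdict.
The state is a dict: "clock": time; "joint_positions": joint angles; "joint_velocities": joint speeds; "effort": joint torques, N m; "ee_pos": TCP position; "ee_rot": TCP orientation; "force": force on the tool from outside, world axes, zero at the start; "torque": the same for the moment, N m; "finger_gap": finger opening in m.
Only numpy, scipy, OpenCV 4.12 (cv2) and the standard library are available. Lean on these libraries where they do the work, as an engineer would, in place of code of your own. Each camera call takes 0.05 s, during which the arm holds its last target.

TASK

Put the long, low plaster mould in the drying box: pull the box's bottom-hinged door fully down, set the mould gently on the lowered door, upright, one end towards the opening, let go, then slide it in until all of it is well inside. Swing the door back up until it is fully shut. Leave the square mould, the plates and the bottle where they stand.

Things in the scene. Friction and masses are not known exactly. Their poses are not given: they have to be found in the camera images.
- drying_box: White box, sloping front, fixed, 205 deep (x) x 230 wide (y) x 181 mm high. Origin: on the table under the middle of the door's hinge line, which runs along y at z = 50 mm. x points level into the box. Floor at z = 49 from x = 0 to the back wall at x = 197; side walls inside at y = +-107; ceiling z = 173. The roof starts at x = 86: with the door down, the floor before it is open from above.
- flap (a joint): Door: steel panel 150 mm long from the hinge, 226 wide, 12 thick, dark bow handle at its free edge. Radians: 0 = shut (panel leans back into the box, 0.61 from upright, free edge at the roof's front); 2.18 = fully down: level, inner face up, flush with the floor, 50 mm above the table, reaching to box x = -150. Stiff hinge, stays where left; 4 N at the handle moves it. Starts shut or ajar.
- flap_bar (a point): Middle of the door's handle bar: round, 14 mm thick, 150 long, parallel to the hinge, 215 mm from the hinge line along the panel (65 past its free edge, on two legs at its ends; fingers pass on both sides of the bar), 6 mm outside the plane of the panel's inner face. Stands above the roof's front when shut; 44 mm above the table when down.
- long_mould: The mould to load: a long, low plaster block 140 (its x) x 56 (y) x 44 mm high (z), edges rounded, with a thin black rubber strap around it, a parting line and a grey pouring hole on top. About 0.4 kg. Origin: centre of its underside. It stands on the table. The only long one.
- block_mould: Bystander: a square, taller plaster mould 95 x 95 x 75 mm with a strap, standing on the table. Origin: centre of its underside.
- plates: Bystander: a stack of white plates, 110 mm across, 52 mm high. Origin: centre of its underside.
- bottle: Bystander: a white bottle with a black cap, 60 mm across, 150 mm high. Origin: centre of its underside.
Mind the look-alikes: they are no part of the job. What is shaped like the long_mould but orange is not meant.

How it is judged:
On the way, in this order (a step that is already met when the one before it is completed fails the run):
1. the door is pulled all the way down (within about 0.15 rad of level) (value of joint flap above 2.03 rad), for 0.2 s.
2. with the door still down, the mould stands upright on the lowered door or the box's floor, within the width of the opening, let go (value of joint flap above 1.9 rad and x of long_mould in the frame of drying_box above -0.15 m and y of long_mould in the frame of drying_box between -0.085 and 0.085 m and z of long_mould in the frame of drying_box between 0.04 and 0.062 m and angle between long_mould's own z axis and vertical below 0.12 rad and contact force between the fingers and long_mould below 0.5 N), for 0.1 s.
3. with the door still down, the mould is slid in until all of it is inside, its centre at least 95 mm in from the hinge (value of joint flap above 1.9 rad and x of long_mould in the frame of drying_box between 0.095 and 0.15 m and y of long_mould in the frame of drying_box between -0.085 and 0.085 m and z of long_mould in the frame of drying_box between 0.04 and 0.058 m and angle between long_mould's own z axis and vertical below 0.12 rad), for 0.1 s.
At the end, for the whole second after the job is handed in: The door is shut (below 0.06 rad); the long mould rests right way up (tilt below 0.12 rad) on the box floor, its centre 95 to 150 mm in from the hinge line and within 85 mm of the middle; the square mould, plates and bottle are within 30 mm of where they began (value of joint flap below 0.06 rad and x of long_mould in the frame of drying_box between 0.095 and 0.15 m and y of long_mould in the frame of drying_box between -0.085 and 0.085 m and z of long_mould in the frame of drying_box between 0.04 and 0.058 m and angle between long_mould's own z axis and vertical below 0.12 rad and linear speed of long_mould below 0.02 m/s and distance of each of block_mould, plates, bottle from where it was at the start of the episode below 0.03 m); the robot touches nothing.
It fails at once if a bystander (square mould, plates, bottle) is moved more than 30 mm or tipped more than 0.3 rad (distance of any of block_mould, plates, bottle from where it was at the start of the episode above 0.03 m or angle between any of block_mould, plates, bottle's own z axis and vertical above 0.3 rad).
It fails at once if the mould is tipped more than 0.6 rad (angle between long_mould's own z axis and vertical above 0.6 rad).
It fails at once if the mould is dropped on the door or in the box: let go, it moves faster than 0.55 m/s (a fall of about 15 mm) (contact force between the fingers and long_mould below 0.3 N and linear speed of long_mould above 0.55 m/s and x of long_mould in the frame of drying_box between -0.22 and 0.22 m).
It also fails if it takes over 72 s, if anything falls off the work surface, if the arm or the gripper's body presses on something with over 40 N, if the wrist force passes 120 N, or if a joint passes its speed limit or range.

## Working session

There is one attempt and no reset: what is moved stays moved. The work goes in short steps, Python scripts to look and compute and a tool call to move; the robot and the scene stay as the last step left them, time stands still between calls to the robot, and variables do not carry over. Pictures are saved under pics/ and viewed, and the job is handed in when it is done.

Besides the shell and the picture viewer there is one more tool, called after "Emit:" as name(argument=value, ...), one argument or row to a line, values as JSON. move_arm: Moves the arm, as the interface text tells. Its arguments: {"type":"object","properties":{"offset":{"type":"array"},"dr":{"type":"array"},"hand":{"type":"array"},"grip_force":{"type":"number"}},"required":["offset","dr","hand"]}

```bash
ls; mkdir -p pics
python3 - <<'E'
from workcell import manip, vision
import cv2
print(manip.read_state(), manip.finger_overhang)
for n in ["scene","top","wrist"]:
    cv2.imwrite(f"pics/{n}0.png",vision.snapshot(n)); print(n,vision.camera_model(n))
E
```

```text
pics
{'clock': 0.0, 'joint_positions': array([-1.24561097e+00,  4.91548272e-01,  1.55944757e+00, -2.57174172e-05,
        1.09169061e+00, -1.05614332e-01]), 'joint_velocities': array([-0.0004562 , -0.00026307,  0.0007867 ,  0.00037355,  0.00049921,
       -0.00106037]), 'effort': array([-2.65246243e-03, -6.12657952e+01, -2.58187222e+01,  6.91902498e-02,
        4.81892901e-02, -1.14704967e-04]), 'ee_pos': array([ 0.26093295, -0.56767627,  0.2280694 ]), 'ee_rot': array([ 9.76889595e-01,  2.13743817e-01, -7.12602147e-05, -5.42358152e-04]), 'force': array([-0.4428141 , -0.12237743, -0.20353879]), 'torque': array([ 0.05711255, -0.03451132, -0.00764694]), 'finger_gap': 0.09486175655489865} 0.014
scene {'K': array([[514.26478628,   0.        , 309.38627605],
       [  0.        , 514.26478628, 193.34077667],
       [  0.        ,   0.        ,   1.        ]]), 'rvec': array([ 0.84622575,  2.60653509, -0.99676042]), 'tvec': array([ 0.48515622, -0.09510781,  1.74469447])}
top {'K': array([[467.75184739,   0.        , 324.87681021],
       [  0.        , 467.75184739, 196.12143627],
       [  0.        ,   0.        ,   1.        ]]), 'rvec': array([ 2.15775513, -2.09962282,  0.17504142]), 'tvec': array([-0.07903559,  0.54585926,  1.6093137 ])}
wrist {'K': array([[315.12809067,   0.        , 318.72221009],
       [  0.        , 315.12809067, 199.76286602],
       [  0.        ,   0.        ,   1.        ]]), 'rvec': array([-2.43092991,  1.55900601,  0.22992392]), 'tvec': array([-0.62414862, -0.03283694,  0.39275756])}
```

View pics/scene0.png

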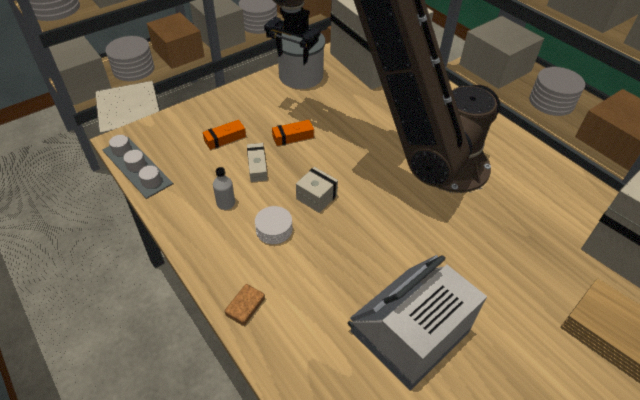

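View pics/top0.png

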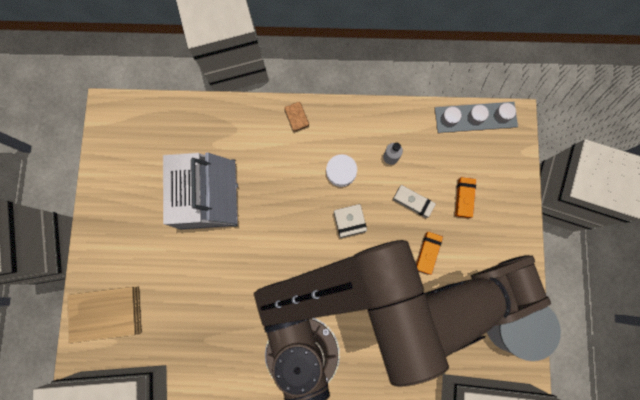

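View pics/wrist0.png

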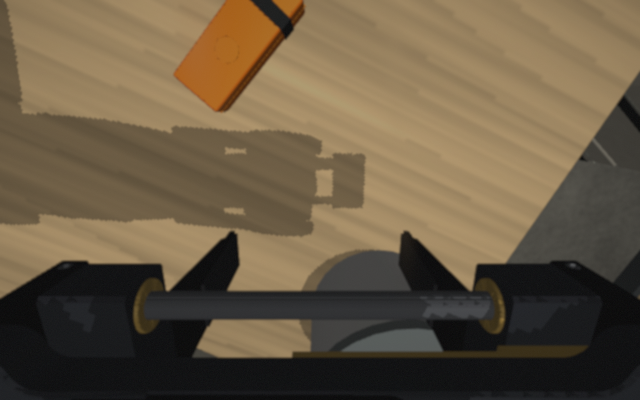

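Candidates for the long mould (top view): white (414,201) is long and low; orange (466,198) and (430,253) are excluded by colour; square white (350,221) is the bystander. I choose (414,201) and check it in a crop.

```bash
cat > h.py <<'E'
import numpy as np, cv2
from workcell import manip, vision
from scipy.spatial.transform import Rotation as R
def cam(n):
    c=vision.camera_model(n); return c["K"],R.from_rotvec(c["rvec"]).as_matrix(),np.array(c["tvec"])
def ray(n,uv,c=None):
    K,Rm,t=c or cam(n); d=Rm.T@np.linalg.solve(K,[uv[0],uv[1],1.]); return -Rm.T@t,d
def plane(n,uv,z,c=None):
    o,d=ray(n,uv,c); return o+d*(z-o[2])/d[2]
def proj(n,p,c=None):
    K,Rm,t=c or cam(n); q=K@(Rm@np.array(p)+t); return q[:2]/q[2]
def tri(a,b):
    # a,b=(cam,uv)
    o1,d1=ray(*a);o2,d2=ray(*b); s=np.linalg.lstsq(np.c_[d1,-d2],o2-o1,rcond=None)[0]
    p,q=o1+d1*s[0],o2+d2*s[1]; return (p+q)/2,np.linalg.norm(p-q)
def white(img,roi,lo=110,smax=70):
    x0,y0,x1,y1=roi; hsv=cv2.cvtColor(img,cv2.COLOR_BGR2HSV)
    m=np.zeros(img.shape[:2],np.uint8); m[y0:y1,x0:x1]=((hsv[y0:y1,x0:x1,1]<smax)&(hsv[y0:y1,x0:x1,2]>lo))*255
    return m
E
python3 - <<'E'
import cv2,numpy as np
t=cv2.imread("pics/top0.png");s=cv2.imread("pics/scene0.png")
a=cv2.resize(t[140:240,150:250],(400,400),interpolation=cv2.INTER_CUBIC)
b=cv2.resize(t[160:260,370:470],(400,400),interpolation=cv2.INTER_CUBIC)
cv2.imwrite("pics/c1.png",np.hstack([a,b]))
cv2.imwrite("pics/c2.png",cv2.resize(s[245:385,340:500],(800,700))[:600] if 0 else cv2.resize(s[245:385,340:500],(640,560),interpolation=cv2.INTER_CUBIC))
E
```

```text
(no output)
```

View pics/c1.png

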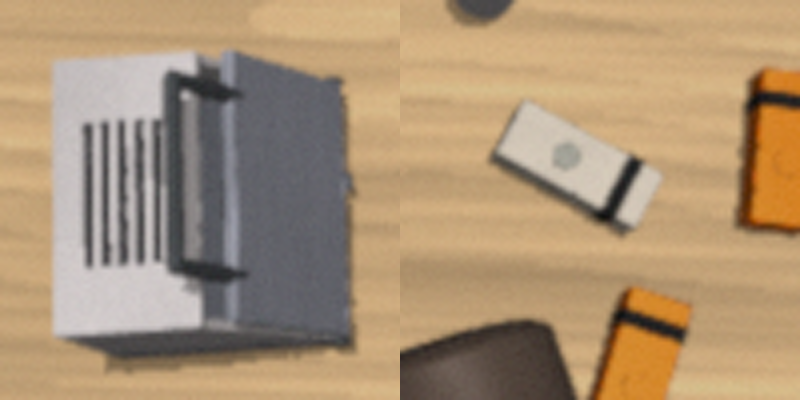

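View pics/c2.png

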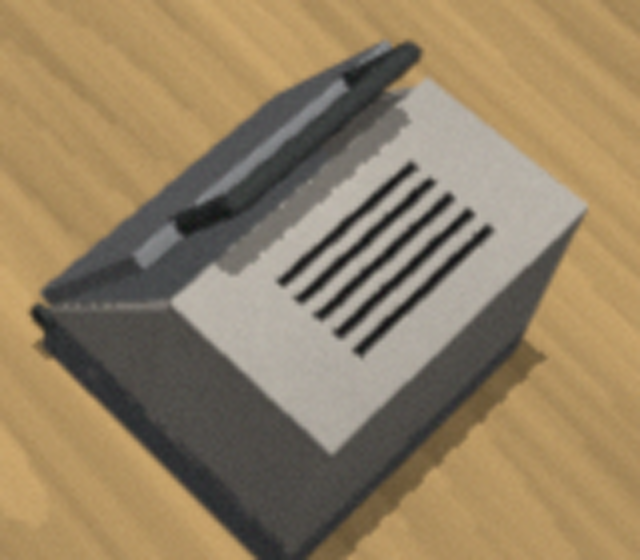

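The crop shows a plain white long block with strap and grey hole: the right one. The door stands slightly ajar with the bar above the roof front at about top pixel (194,183).

Run:
```python
from h import *
np.set_printoptions(precision=4,suppress=True)
off=np.array([150,140])
T={k:np.array(v)/4+off for k,v in dict(bk_far=(55,60),bk_near=(57,335),fr_near=(205,330)).items()}
S={k:np.array(v)/4+np.array([340,245]) for k,v in dict(bk_far=(335,455),bk_near=(587,208),fr_near=(428,80),fr_far=(172,300)).items()}
for k in T: print("top",k,plane("top",T[k],.181))
for k in S: print("scene",k,plane("scene",S[k],.181))
for k in T: print(k,tri(("top",T[k]),("scene",S[k])))
# handle bar ends: top crop outer ends; scene crop
tb=[np.array(p)/4+off for p in((173,75),(173,268))]
sb=[np.array(p)/4+[340,245] for p in((212,215),(410,50))]
P=[tri(("top",a),("scene",b)) for a,b in zip(tb,sb)]; print("bar",P,np.linalg.norm(P[0][0]-P[1][0]))
# mould
t=cv2.imread("pics/top0.png"); s=cv2.imread("pics/scene0.png")
o=np.array([370,160])
c=[plane("top",np.array(p)/4+o,.044) for p in((525-400,100),(662-400,175),(625-400,230),(493-400,155))]
print("mould top corners",np.array(c)); print(np.linalg.norm(c[0]-c[1]),np.linalg.norm(c[1]-c[2]),np.mean(c,0))
print(np.degrees(np.arctan2(*(c[1]-c[0])[[1,0]])),np.degrees(np.arctan2(*(c[2]-c[3])[[1,0]])))
h=plane("top",(np.array((567-400,156))/4+o),.044);print("hole",h)
cv2.imwrite("pics/c3.png",cv2.resize(s[130:200,220:340],(720,420),interpolation=cv2.INTER_CUBIC))
for n,p in(("block",(350,221)),("plates",(341,170)),("bottle",(394,152))): print(n,plane("top",p,.06))
```

```text
top bk_far [0.6481 0.4707 0.181 ]
top bk_near [0.4204 0.4493 0.181 ]
top fr_near [0.4277 0.3303 0.181 ]
scene bk_far [0.6462 0.4767 0.181 ]
scene bk_near [0.4208 0.4548 0.181 ]
scene fr_near [0.4306 0.3377 0.181 ]
scene fr_far [0.6561 0.3572 0.181 ]
bk_far (array([0.647 , 0.474 , 0.1783]), np.float64(0.005847379524985524))
bk_near (array([0.4197, 0.4524, 0.1771]), np.float64(0.0039922781775658745))
fr_near (array([0.4273, 0.3338, 0.1739]), np.float64(0.003841028240838796))
bar [(array([0.6264, 0.3527, 0.2368]), np.float64(0.006905102479248212)), (array([0.4679, 0.3405, 0.2476]), np.float64(0.0003422801627350264))] 0.15932960153654058
mould top corners [[ 0.5957 -0.3346  0.044 ]
 [ 0.5314 -0.4554  0.044 ]
 [ 0.4816 -0.4223  0.044 ]
 [ 0.5453 -0.3063  0.044 ]]
0.1368624233819827 0.0597945855976891 [ 0.5385 -0.3797  0.044 ]
-118.00849621237619 -118.76548145207235
hole [ 0.5462 -0.3717  0.044 ]
block [ 0.4601 -0.154   0.06  ]
plates [ 0.641  -0.1188  0.06  ]
bottle [ 0.7118 -0.3063  0.06  ]
```

View pics/c3.png

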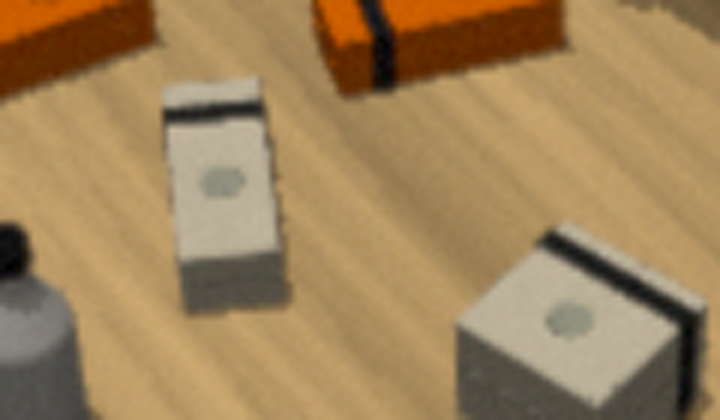

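```bash
cat >> h.py <<'E'
np.set_printoptions(precision=4,suppress=True)
YB=np.radians(95.2); BX=np.array([np.cos(YB),np.sin(YB),0]); BY=np.array([-np.sin(YB),np.cos(YB),0]); BO=np.array([.5531,.2588,0])
def box(x,y,z): return BO+x*BX+y*BY+np.array([0,0,z])
def tobox(p): d=np.array(p)-BO; return np.array([d@BX,d@BY,d[2]])
def down(deg):
    c,s=np.cos(np.radians(deg)),np.sin(np.radians(deg)); return np.array([[c,s,0],[s,-c,0],[0,0,-1.]])
def bar(phi):
    d=2.18-phi; return box((-215*np.cos(d)-6*np.sin(d))/1e3,0,(50+215*np.sin(d)-6*np.cos(d))/1e3)
def go(p,Rt):
    s=manip.read_state(); R0=R.from_quat(s["ee_rot"]).as_matrix()
    return np.round(R0.T@(np.array(p)-s["ee_pos"]),4),np.round(np.degrees(R.from_matrix(R0.T@Rt).as_rotvec()),1)
def st():
    s=manip.read_state(); print(round(s["clock"],2),s["ee_pos"],"box",tobox(s["ee_pos"]),"F",s["force"],"gap",round(s["finger_gap"],4),"q",s["joint_positions"])
E
python3 - <<'E'
from h import *
for p in(.1,.15,.2): print(bar(p))
K,Rm,t=cam("wrist"); s=manip.read_state(); print("cam in tool",R.from_quat(s["ee_rot"]).as_matrix().T@(-Rm.T@t-s["ee_pos"]))
print(go((.5,-.28,.36),down(5.2)))
E
```

```text
[0.5441 0.358  0.2406]
[0.545  0.3483 0.2454]
[0.5458 0.3385 0.2496]
cam in tool [ 0.081  -0.0004 -0.1568]
(array([ 0.3374, -0.1617, -0.1316]), array([-0. ,  0. , 19.5]))
```

Emit:
move_arm(
  offset=[
    [0.05, -0.02, -0.06],
    [0.1, -0.05, -0.13],
    [0.16, -0.08, -0.13],
    [0.22, -0.1, -0.13],
    [0.27, -0.13, -0.13],
  ],
  dr=[
    [0, 0, 4],
    [0, 0, 8],
    [0, 0, 12],
    [0, 0, 16],
    [0, 0, 19.5],
  ],
  hand=[0.06, 0.06, 0.06, 0.06, 0.06],
)

```text
clock: 0.78
ee_pos: [0.4315, -0.3632, 0.3572]
ee_rot: [0.999, 0.044, 0.0, 0.0]
force: [0.2, -0.6, -0.2]
finger_gap: 0.0607
```

Run:
```python
from h import *
st(); print(go((.52,-.1,.36),down(5.2)),go((.546,.347,.33),down(5.2)))
```

```text
0.78 [ 0.4315 -0.3632  0.3572] box [-0.6084  0.1774  0.3572] F [ 0.2438 -0.5818 -0.1602] gap 0.0607 q [-0.8167  0.2976  1.5212  0.0001  1.3219  0.6661]
(array([ 0.1112, -0.2544, -0.0029]), array([ 0. , -0. , -0.2])) (array([ 0.1764, -0.6974,  0.0268]), array([ 0. , -0. , -0.2]))
```

Emit:
move_arm(
  offset=[
    [0.03, -0.05, 0],
    [0.06, -0.11, 0],
    [0.08, -0.17, 0],
    [0.1, -0.23, 0],
    [0.12, -0.29, 0],
  ],
  dr=[
    [0, 0, 0],
    [0, 0, 0],
    [0, 0, 0],
    [0, 0, 0],
    [0, 0, 0],
  ],
  hand=[0.06, 0.06, 0.06, 0.06, 0.06],
)

```text
clock: 1.4
ee_pos: [0.5223, -0.0695, 0.3566]
ee_rot: [0.999, 0.045, -0.0, 0.0]
force: [0.5, 0.6, 0.2]
finger_gap: 0.0601
```

Emit:
move_arm(
  offset=[
    [0.01, -0.06, 0],
    [0.02, -0.12, 0],
    [0.03, -0.18, 0],
    [0.04, -0.24, 0],
    [0.05, -0.29, 0],
  ],
  dr=[
    [0, 0, 0],
    [0, 0, 0],
    [0, 0, 0],
    [0, 0, 0],
    [0, 0, 0],
  ],
  hand=[0.06, 0.06, 0.06, 0.06, 0.06],
)

```text
clock: 2.02
ee_pos: [0.5454, 0.224, 0.3565]
ee_rot: [0.999, 0.046, -0.0, 0.0]
force: [0.2, 0.1, 1.1]
finger_gap: 0.0598
```

Run:
```python
from h import *
cv2.imwrite("pics/w1.png",vision.snapshot("wrist"));cv2.imwrite("pics/t1.png",vision.snapshot("top"));
st(); print(go((.546,.347,.33),down(5.2)))
```

```text
2.12 [0.5455 0.2257 0.3558] box [-0.0322  0.0106  0.3558] F [-0.1075  0.1381 -0.077 ] gap 0.06 q [0.2802 0.3416 1.4598 0.0007 1.341  1.7563]
(array([ 0.012 , -0.1207,  0.0259]), array([-0. ,  0.1,  0.2]))
```

View pics/w1.png

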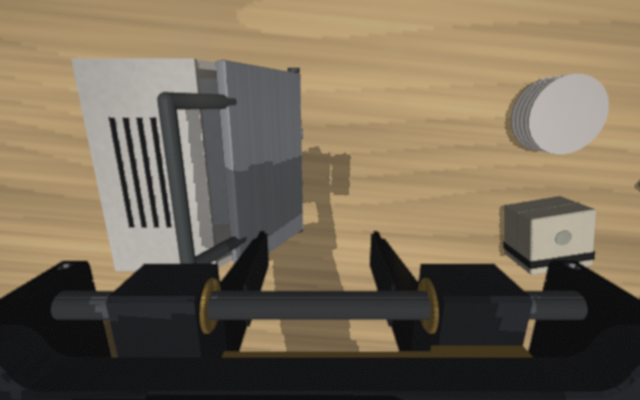

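The wrist view shows the bar running from about (168,100) to (186,260) and the roof's back edge from (73,59) to (115,272); I check those against the model.

Run:
```python
from h import *
for uv in((73,59),(115,272)): p=plane("wrist",uv,.181); print(p,tobox(p))
print("door foot far",tobox(plane("wrist",(301,72),.05)), tobox(plane("wrist",(303,232),.05)))
for z in(.24,.245,.25):
  for uv in((169,105),(185,258)): p=plane("wrist",uv,z); print(z,tobox(p))
for ph in(.1,.15,.2): print(ph,tobox(bar(ph)),proj("wrist",bar(ph)+.07*BY*-1),proj("wrist",bar(ph)+.07*BY))
```

```text
[0.6462 0.4749 0.181 ] [ 0.2067 -0.1123  0.181 ]
[0.4154 0.4556 0.181 ] [0.2085 0.1193 0.181 ]
door foot far [-0.0071 -0.1134  0.05  ] [-0.0072  0.1222  0.05  ]
0.24 [ 0.0925 -0.0699  0.24  ]
0.24 [0.0959 0.0703 0.24  ]
0.245 [ 0.0902 -0.0699  0.245 ]
0.245 [0.0936 0.0677 0.245 ]
0.25 [ 0.0879 -0.07    0.25  ]
0.25 [0.0913 0.0651 0.25  ]
0.1 [ 0.0996 -0.      0.2406] [160.0758 104.8934] [180.8935 258.028 ]
0.15 [ 0.0899 -0.      0.2454] [169.1455 104.9328] [189.0465 260.405 ]
0.2 [0.08   0.     0.2496] [179.0841 104.9743] [197.8896 262.6039]
```

```bash
sed -i 's/radians(95.2)/radians(94.9)/; s/BO=np.array(\[.5531,.2588,0\])/BO=np.array([.5509,.2609,0])/' h.py
python3 - <<'E'
from h import *
for ph in(.1,.15,.2): print(ph,bar(ph),proj("wrist",bar(ph)+.07*BY*-1),proj("wrist",bar(ph)+.07*BY))
print(plane("wrist",(177,180),.2445))
b=bar(.14); print(b); print(go(b+[0,0,.075],down(4.9)),go(b-[0,0,.003],down(4.9)))
E
```

```text
0.1 [0.5424 0.3601 0.2406] [158.007  106.7527] [178.3054 259.4174]
0.15 [0.5432 0.3505 0.2454] [167.0333 106.8896] [186.4133 261.8605]
0.2 [0.5441 0.3406 0.2496] [176.9285 107.0299] [195.2125 264.1264]
[0.552  0.3509 0.2445]
[0.5431 0.3524 0.2445]
(array([ 0.0096, -0.1263,  0.0364]), array([-0. ,  0.1,  0.5])) (array([ 0.0097, -0.1263,  0.1144]), array([-0. ,  0.1,  0.5]))
```

Emit:
move_arm(
  offset=[
    [0.004, -0.05, 0.015],
    [0.01, -0.1, 0.03],
    [0.01, -0.126, 0.05],
    [0.01, -0.126, 0.085],
    [0.01, -0.126, 0.114],
  ],
  dr=[
    [0, 0, 0],
    [0, 0, 0.3],
    [0, 0, 0.5],
    [0, 0, 0.5],
    [0, 0, 0.5],
  ],
  hand=[0.06, 0.06, 0.06, 0.06, 0.06],
)

```text
clock: 2.75
ee_pos: [0.5441, 0.3477, 0.2411]
ee_rot: [0.999, 0.041, -0.0, 0.0]
force: [0.5, -0.8, -0.5]
finger_gap: 0.0598
```

Emit:
move_arm(
  offset=[
    [0, 0, 0],
    [0, 0, 0],
    [0, 0, 0],
    [0, 0, 0],
    [0, 0, 0],
  ],
  dr=[
    [0, 0, 0],
    [0, 0, 0],
    [0, 0, 0],
    [0, 0, 0],
    [0, 0, 0],
  ],
  hand=[0.03, 0.005, 0.005, 0.005, 0.005],
  grip_force=12,
)

```text
clock: 3.38
ee_pos: [0.5444, 0.3481, 0.2431]
ee_rot: [0.999, 0.041, 0.0, -0.0]
force: [-0.3, -0.0, 0.3]
finger_gap: 0.0155
```

Run:
```python
from h import *
st()
cv2.imwrite("pics/s2.png",vision.snapshot("scene")[170:390,320:540]);
s=manip.read_state(); p=s["ee_pos"]; d=tobox(p); print("phi est", .6+0*0, [ (ph,tobox(bar(ph))) for ph in (.12,.14,.16)])
R0=R.from_quat(s["ee_rot"]).as_matrix()
for ph in np.linspace(.14,2.25,16): print(round(ph,3), R0.T@(bar(ph)-bar(.14)))
```

```text
3.38 [0.5444 0.3481 0.2431] box [ 0.0875 -0.001   0.2431] F [-0.279  -0.0088  0.3137] gap 0.0155 q [ 0.4668  0.5086  1.4859 -0.0001  1.1464  1.9559]
phi est 0.6 [(0.12, array([ 0.0957, -0.    ,  0.2426])), (0.14, array([ 0.0919, -0.    ,  0.2445])), (0.16, array([0.088 , 0.    , 0.2463]))]
0.14 [0. 0. 0.]
0.281 [ 0.0001  0.0282 -0.011 ]
0.421 [ 0.0002  0.0576 -0.0179]
0.562 [ 0.0003  0.0877 -0.0206]
0.703 [ 0.0004  0.1179 -0.019 ]
0.843 [ 0.0006  0.1476 -0.0133]
0.984 [ 0.0007  0.1762 -0.0034]
1.125 [0.0007 0.2031 0.0104]
1.265 [0.0008 0.2278 0.0278]
1.406 [0.0009 0.2498 0.0485]
1.547 [0.001  0.2687 0.0721]
1.687 [0.001  0.2841 0.0981]
1.828 [0.001  0.2957 0.126 ]
1.969 [0.0011 0.3033 0.1553]
2.109 [0.001  0.3067 0.1853]
2.25 [0.001  0.3059 0.2155]
```

View pics/s2.png

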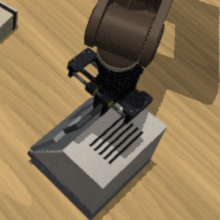

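Run:
```python
from h import *
R0=down(4.9)
for a in (.16,.86,1.56):
  print(a)
  for k in range(1,6): print(round(a+.14*k,2), R0.T@(bar(a+.14*k)-bar(a)))
```

```text
0.16
0.3 [ 0.      0.0282 -0.0104]
0.44 [ 0.      0.0577 -0.0167]
0.58 [-0.      0.0877 -0.0188]
0.72 [-0.      0.1177 -0.0167]
0.86 [ 0.      0.1471 -0.0105]
0.86
1.0 [0.     0.0283 0.0103]
1.14 [0.     0.0548 0.0244]
1.28 [0.     0.0792 0.0421]
1.42 [0.     0.1008 0.063 ]
1.56 [0.     0.1193 0.0867]
1.56
1.7 [-0.      0.015   0.0261]
1.84 [-0.      0.0262  0.054 ]
1.98 [-0.      0.0334  0.0832]
2.12 [-0.      0.0365  0.1131]
2.26 [-0.      0.0354  0.1432]
```

Emit:
move_arm(
  offset=[
    [0, 0.028, -0.0105],
    [0, 0.0575, -0.0165],
    [0, 0.0875, -0.019],
    [0, 0.1175, -0.0165],
    [0, 0.147, -0.0105],
  ],
  dr=[
    [0, 0, 0],
    [0, 0, 0],
    [0, 0, 0],
    [0, 0, 0],
    [0, 0, 0],
  ],
  hand=[0.005, 0.005, 0.005, 0.005, 0.005],
)

```text
clock: 4.05
ee_pos: [0.5569, 0.2012, 0.2539]
ee_rot: [0.999, 0.041, 0.001, -0.001]
force: [4.4, 3.1, -2.8]
finger_gap: 0.0135
```

Emit:
move_arm(
  offset=[
    [0, 0.0285, 0.0105],
    [0, 0.055, 0.0245],
    [0, 0.079, 0.042],
    [0, 0.101, 0.063],
    [0, 0.1195, 0.0865],
  ],
  dr=[
    [0, 0, 0],
    [0, 0, 0],
    [0, 0, 0],
    [0, 0, 0],
    [0, 0, 0],
  ],
  hand=[0.005, 0.005, 0.005, 0.005, 0.005],
)

```text
clock: 4.68
ee_pos: [0.5668, 0.0819, 0.1666]
ee_rot: [0.999, 0.041, 0.001, -0.0]
force: [4.4, 6.8, -3.4]
finger_gap: 0.0137
```

Run:
```python
from h import *
st();print(bar(1.56))
cv2.imwrite("pics/s3.png",vision.snapshot("scene")[150:390,280:540]);
```

```text
4.67 [0.5668 0.0819 0.1666] box [-0.1797 -0.0005  0.1666] F [ 4.3894  6.7715 -3.4496] gap 0.0137 q [0.028  0.4871 1.7597 0.0003 0.8926 1.5172]
[0.5661 0.0831 0.17  ]
```

View pics/s3.png

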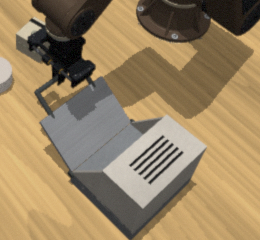

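Emit:
move_arm(
  offset=[
    [0, 0.015, 0.026],
    [0, 0.0262, 0.054],
    [0, 0.0334, 0.083],
    [0, 0.036, 0.11],
    [0, 0.036, 0.127],
  ],
  dr=[
    [0, 0, 0],
    [0, 0, 0],
    [0, 0, 0],
    [0, 0, 0],
    [0, 0, 0],
  ],
  hand=[0.005, 0.005, 0.005, 0.005, 0.005],
)

```text
clock: 5.35
ee_pos: [0.5696, 0.0456, 0.0388]
ee_rot: [0.999, 0.041, 0.0, 0.001]
force: [0.7, -6.6, 1.4]
finger_gap: 0.0139
```

Run:
```python
from h import *
st();print(bar(2.18))
cv2.imwrite("pics/s4.png",vision.snapshot("scene")[150:390,260:540]);cv2.imwrite("pics/t4.png",vision.snapshot("top"))
```

```text
5.35 [0.5696 0.0456 0.0388] box [-0.2161 -0.0003  0.0388] F [ 0.6678 -6.5601  1.3612] gap 0.0139 q [-0.0352  0.6701  1.8534 -0.0017  0.6174  1.4552]
[0.5693 0.0467 0.044 ]
```

View pics/s4.png

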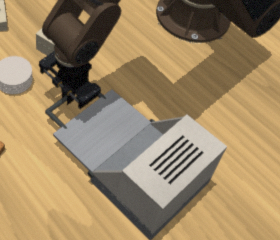

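Emit:
move_arm(
  offset=[
    [0, 0, 0.006],
    [0, 0, 0.006],
    [0, 0, 0.004],
    [0, 0, 0.002],
    [0, 0, -0.04],
  ],
  dr=[
    [0, 0, 0],
    [0, 0, 0],
    [0, 0, 0],
    [0, 0, 0],
    [0, 0, 0],
  ],
  hand=[0.005, 0.005, 0.05, 0.05, 0.05],
)

```text
clock: 6.08
ee_pos: [0.5678, 0.0469, 0.0782]
ee_rot: [0.999, 0.041, -0.003, -0.0]
force: [0.8, 1.2, 0.5]
finger_gap: 0.0378
```

Run:
```python
from h import *
st();print(go((.5,-.28,.30),down(61.6)))
```

```text
6.08 [0.5678 0.0469 0.0782] box [-0.2147  0.0015  0.0782] F [0.7504 1.1548 0.5083] gap 0.0378 q [-0.0336  0.6085  1.8332  0.      0.705   1.4553]
(array([-0.0954,  0.3201, -0.2215]), array([ -0.2,   0.2, -56.9]))
```

Emit:
move_arm(
  offset=[
    [0, 0, -0.06],
    [0, 0.01, -0.12],
    [-0.02, 0.05, -0.17],
    [-0.04, 0.1, -0.21],
    [-0.05, 0.16, -0.22],
  ],
  dr=[
    [0, 0, 0],
    [0, 0, -10],
    [0, 0, -20],
    [0, 0, -30],
    [0, 0, -40],
  ],
  hand=[0.07, 0.09, 0.09, 0.09, 0.09],
)

```text
clock: 6.7
ee_pos: [0.5331, -0.1083, 0.3004]
ee_rot: [0.925, 0.38, 0.001, 0.001]
force: [0.4, -0.8, -0.3]
finger_gap: 0.087
```

Run:
```python
from h import *
st();print(go((.49,-.28,.30),down(61.6)))
cv2.imwrite("pics/s5.png",vision.snapshot("scene"));
```

```text
6.7 [ 0.5331 -0.1083  0.3004] box [-0.3663  0.0493  0.3004] F [ 0.3579 -0.7516 -0.2508] gap 0.087 q [-0.3219  0.3052  1.6612  0.0002  1.1714  0.4685]
(array([-0.1514,  0.0918,  0.0004]), array([  0.2,  -0.1, -16.9]))
```

View pics/s5.png

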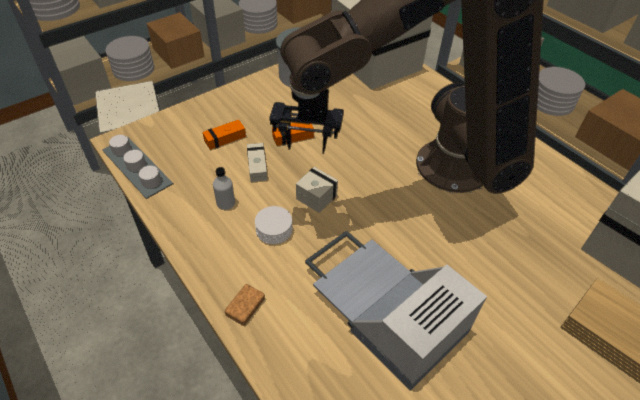

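The scene shows the door fully down (panel around (370,285), level with the floor) and the bystanders untouched. Next I go beside the mould for a wrist look.

Emit:
move_arm(
  offset=[
    [-0.05, 0.03, 0],
    [-0.1, 0.06, 0],
    [-0.15, 0.09, 0],
    [-0.15, 0.09, 0],
    [-0.15, 0.09, 0],
  ],
  dr=[
    [0, 0, -8],
    [0, 0, -17],
    [0, 0, -17],
    [0, 0, -17],
    [0, 0, -17],
  ],
  hand=[0.09, 0.09, 0.09, 0.09, 0.09],
)

```text
clock: 7.38
ee_pos: [0.4888, -0.2763, 0.2974]
ee_rot: [0.86, 0.509, 0.0, -0.0]
force: [-0.4, 0.2, -0.4]
finger_gap: 0.0899
```

Run:
```python
from h import *
c=cam("wrist");cv2.imwrite("pics/w6.png",vision.snapshot("wrist"));st()
import pickle;pickle.dump(c,open("w6.pkl","wb"))
```

```text
7.42 [ 0.4891 -0.2758  0.2975] box [-0.5295  0.1075  0.2975] F [ 0.2705 -0.3676 -0.3783] gap 0.09 q [-0.6313  0.336   1.6225  0.0003  1.1834 -0.1308]
```

View pics/w6.png

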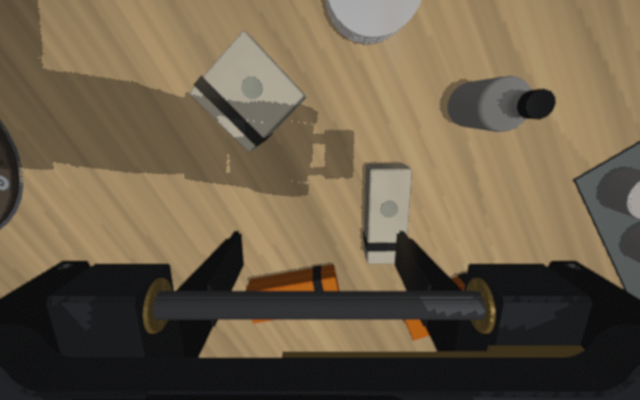

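The mould's top face is seen at (371,168)–(411,168)–(408,262)–(368,262), nearly aligned with the tool.

Run:
```python
from h import *
import pickle;c=pickle.load(open("w6.pkl","rb"))
i=cv2.imread("pics/w6.png");hsv=cv2.cvtColor(i,cv2.COLOR_BGR2HSV)
cv2.imwrite("pics/w6c.png",cv2.resize(i[150:280,340:440],(600,780))[:600]) 
P=np.array([plane("wrist",p,.044,c) for p in((371,168),(411,168),(408,262),(368,262))]);print(P,P.mean(0))
print(np.linalg.norm(P[0]-P[1]),np.linalg.norm(P[1]-P[2]))
for a,b in((2,1),(3,0)): print(np.degrees(np.arctan2(*(P[b]-P[a])[[1,0]])))
print("hole",plane("wrist",(389,208),.044,c))
```

```text
[[ 0.5496 -0.3073  0.044 ]
 [ 0.5958 -0.3327  0.044 ]
 [ 0.5359 -0.4568  0.044 ]
 [ 0.4853 -0.429   0.044 ]] [ 0.5417 -0.3815  0.044 ]
0.05276001628126513 0.13777453333004097
64.22502183058076
62.140520001301354
hole [ 0.5468 -0.3691  0.044 ]
```

View pics/w6c.png

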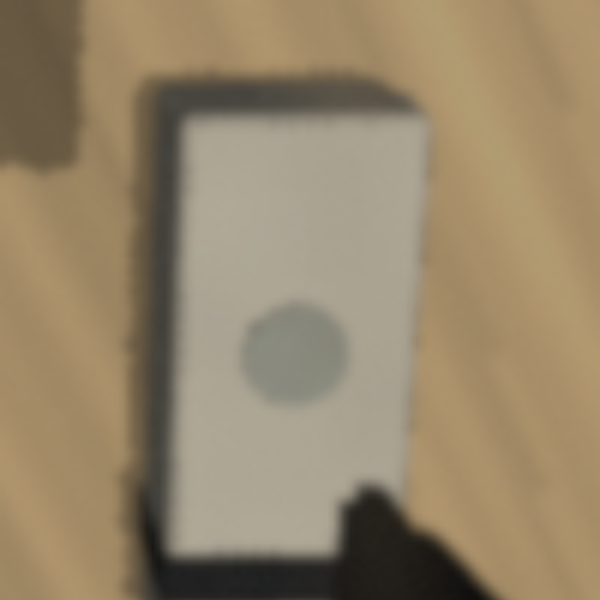

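Run:
```python
from h import *
for z in(.12,.022):print(go((.540,-.381,z),down(62.5)))
```

```text
(array([-0.0679,  0.0952,  0.1775]), array([-0. , -0. , -1.2]))
(array([-0.0679,  0.0953,  0.2755]), array([-0. , -0. , -1.2]))
```

Emit:
move_arm(
  offset=[
    [-0.03, 0.04, 0.01],
    [-0.06, 0.085, 0.05],
    [-0.068, 0.095, 0.1],
    [-0.068, 0.095, 0.15],
    [-0.068, 0.095, 0.19],
  ],
  dr=[
    [0, 0, 0],
    [0, 0, -1.2],
    [0, 0, -1.2],
    [0, 0, -1.2],
    [0, 0, -1.2],
  ],
  hand=[0.095, 0.095, 0.095, 0.095, 0.095],
)

```text
clock: 8.05
ee_pos: [0.5401, -0.3803, 0.1054]
ee_rot: [0.854, 0.519, -0.0, -0.001]
force: [-0.4, -1.6, -0.2]
finger_gap: 0.095
```

Run:
```python
from h import *
st();print(go((.540,-.381,.022),down(62.5)))
c=cam("wrist");cv2.imwrite("pics/w7.png",vision.snapshot("wrist"))
print(proj("wrist",(.540,-.381,.044),c))
for a,b in((70,28),(70,-28),(-70,28),(-70,-28)):
  d=down(62.5); print(proj("wrist",np.array([.54,-.381,.044])+d[:,0]*a/1e3+d[:,1]*b/1e3,c))
```

```text
8.05 [ 0.5401 -0.3803  0.1054] box [-0.6379  0.0655  0.1054] F [-0.4173 -1.5786 -0.1706] gap 0.095 q [-0.7134  0.6726  1.5798  0.0001  0.8907 -0.2351]
(array([-0.0007,  0.0004,  0.0834]), array([-0.1, -0. ,  0.1]))
[320.0838 221.2327]
[361.8248 123.905 ]
[278.8129 123.8159]
[354.8045 303.1882]
[284.9862 303.0699]
```

View pics/w7.png

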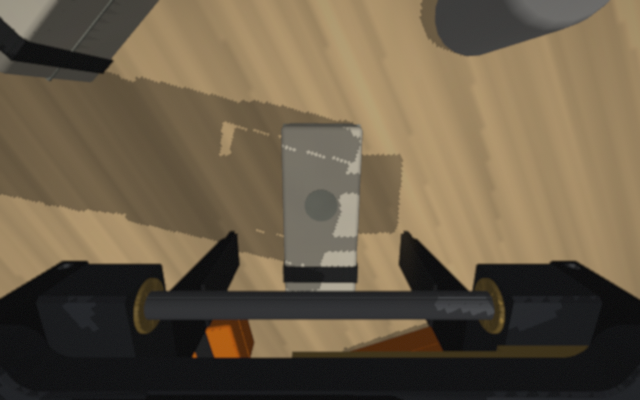

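Mould centred between fingers (ends at row 126, columns 284–362, within 2 mm of predicted). Descend and grip.

Emit:
move_arm(
  offset=[
    [0, 0, 0.03],
    [0, 0, 0.06],
    [0, 0, 0.083],
    [0, 0, 0.083],
    [0, 0, 0.083],
  ],
  dr=[
    [0, 0, 0],
    [0, 0, 0],
    [0, 0, 0],
    [0, 0, 0],
    [0, 0, 0],
  ],
  hand=[0.095, 0.095, 0.095, 0.095, 0.04],
  grip_force=25,
)

```text
clock: 8.72
ee_pos: [0.5405, -0.3819, 0.0261]
ee_rot: [0.855, 0.519, 0.0, 0.001]
force: [-0.0, -0.3, 0.0]
finger_gap: 0.0897
```

Emit:
move_arm(
  offset=[
    [0, 0, 0],
    [0, 0, 0],
    [0, 0, 0],
    [0, 0, 0],
    [0, 0, -0.02],
  ],
  dr=[
    [0, 0, 0],
    [0, 0, 0],
    [0, 0, 0],
    [0, 0, 0],
    [0, 0, 0],
  ],
  hand=[0.04, 0.04, 0.04, 0.04, 0.04],
)

```text
clock: 9.35
ee_pos: [0.5386, -0.3813, 0.0435]
ee_rot: [0.855, 0.519, -0.001, -0.002]
force: [-1.2, 0.4, -5.3]
finger_gap: 0.056
```

Run:
```python
from h import *
st();print(go((.51,-.34,.30),down(94.9)));print(box(-.02,0,.072),go(box(-.02,0,.3),down(94.9)))
```

```text
9.35 [ 0.5386 -0.3813  0.0435] box [-0.6389  0.0671  0.0435] F [-1.177   0.3658 -5.3279] gap 0.056 q [-0.7161  0.7522  1.6145 -0.0001  0.7788 -0.2358]
(array([ 0.0237, -0.0455, -0.2563]), array([ -0.2,  -0.1, -32.4]))
[0.5526 0.241  0.072 ] (array([ 0.5586, -0.2761, -0.255 ]), array([ -0.2,  -0.1, -32.4]))
```

Emit:
move_arm(
  offset=[
    [0, 0, -0.05],
    [0, 0, -0.1],
    [0.03, -0.015, -0.15],
    [0.08, -0.04, -0.16],
    [0.13, -0.065, -0.16],
  ],
  dr=[
    [0, 0, 0],
    [0, 0, -4],
    [0, 0, -8],
    [0, 0, -12],
    [0, 0, -16],
  ],
  hand=[0.04, 0.04, 0.04, 0.04, 0.04],
)

```text
clock: 9.98
ee_pos: [0.5416, -0.2354, 0.2065]
ee_rot: [0.774, 0.633, 0.0, 0.001]
force: [0.2, 0.4, -5.4]
finger_gap: 0.0562
```

Run:
```python
from h import *
st();print(go(box(-.02,0,.2),down(94.9)))
```

```text
9.97 [ 0.5416 -0.2354  0.2065] box [-0.4937  0.0517  0.2065] F [ 0.2005  0.4039 -5.442 ] gap 0.0562 q [-0.5218  0.4642  1.6733  0.      1.002  -0.3223]
(array([ 0.4691, -0.0836,  0.0061]), array([  0.1,   0.1, -16.3]))
```

Emit:
move_arm(
  offset=[
    [0.05, -0.01, 0],
    [0.1, -0.02, 0],
    [0.15, -0.03, 0],
    [0.2, -0.04, 0],
    [0.25, -0.045, 0],
  ],
  dr=[
    [0, 0, -3],
    [0, 0, -6],
    [0, 0, -9],
    [0, 0, -12],
    [0, 0, -16.3],
  ],
  hand=[0.04, 0.04, 0.04, 0.04, 0.04],
)

```text
clock: 10.6
ee_pos: [0.5471, 0.0189, 0.2054]
ee_rot: [0.676, 0.737, -0.0, 0.0]
force: [1.0, -0.2, -5.6]
finger_gap: 0.0562
```

Run:
```python
from h import *
st();print(go(box(-.03,0,.14),down(94.9)))
```

```text
10.6 [0.5471 0.0189 0.2054] box [-0.2408  0.0245  0.2054] F [ 1.012  -0.2209 -5.5745] gap 0.0562 q [-0.0862  0.4074  1.778  -0.0001  0.9562 -0.1717]
(array([0.2108, 0.0245, 0.0654]), array([-0.,  0.,  0.]))
```

Emit:
move_arm(
  offset=[
    [0.05, 0.006, 0],
    [0.1, 0.012, 0],
    [0.15, 0.02, 0.01],
    [0.19, 0.0245, 0.04],
    [0.19, 0.0245, 0.07],
  ],
  dr=[
    [0, 0, 0],
    [0, 0, 0],
    [0, 0, 0],
    [0, 0, 0],
    [0, 0, 0],
  ],
  hand=[0.04, 0.04, 0.04, 0.04, 0.04],
)

```text
clock: 11.22
ee_pos: [0.5558, 0.2112, 0.1345]
ee_rot: [0.676, 0.737, 0.0, 0.0]
force: [-0.4, -0.6, -5.7]
finger_gap: 0.056
```

Run:
```python
from h import *
st();cv2.imwrite("pics/s8.png",vision.snapshot("scene")[150:390,260:540]);cv2.imwrite("pics/w8.png",vision.snapshot("wrist"));st();print(go(box(-.05,0,.08),down(94.9)))
```

```text
11.22 [0.5558 0.2112 0.1345] box [-0.0499 -0.0006  0.1345] F [-0.4076 -0.583  -5.6979] gap 0.056 q [0.252  0.5556 1.7333 0.0003 0.852  0.1651]
11.32 [0.5545 0.2088 0.1324] box [-0.0522  0.0009  0.1324] F [-0.4854 -0.5713 -6.2942] gap 0.0555 q [ 0.2487  0.5579  1.7361 -0.0002  0.8531  0.164 ]
(array([0.0023, 0.0012, 0.0524]), array([-0.3,  0.1, -0. ]))
```

View pics/s8.png

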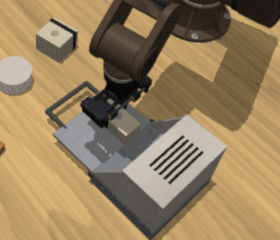

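View pics/w8.png

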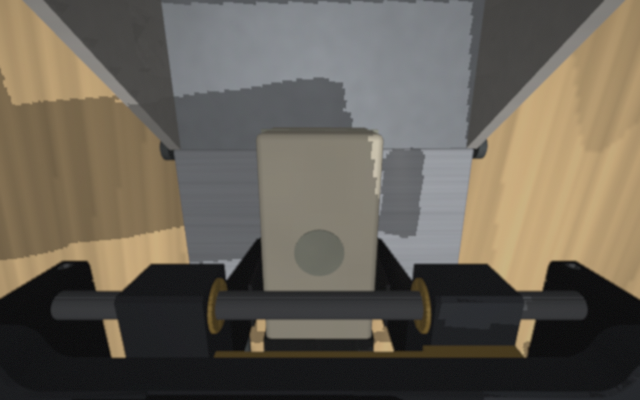

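Emit:
move_arm(
  offset=[
    [0, 0, 0.02],
    [0, 0, 0.04],
    [0, 0, 0.05],
    [0, 0, 0.053],
    [0, 0, 0.053],
  ],
  dr=[
    [0, 0, 0],
    [0, 0, 0],
    [0, 0, 0],
    [0, 0, 0],
    [0, 0, 0],
  ],
  hand=[0.04, 0.04, 0.04, 0.04, 0.04],
)

```text
clock: 11.95
ee_pos: [0.5566, 0.2085, 0.0822]
ee_rot: [0.677, 0.736, 0.0, 0.0]
force: [0.1, 0.2, -5.4]
finger_gap: 0.056
```

Emit:
move_arm(
  offset=[
    [0, 0, 0.001],
    [0, 0, 0.002],
    [0, 0, 0.003],
    [0, 0, 0.004],
    [0, 0, 0.004],
  ],
  dr=[
    [0, 0, 0],
    [0, 0, 0],
    [0, 0, 0],
    [0, 0, 0],
    [0, 0, 0],
  ],
  hand=[0.04, 0.04, 0.04, 0.04, 0.04],
)

```text
clock: 12.58
ee_pos: [0.5563, 0.2086, 0.0774]
ee_rot: [0.677, 0.736, -0.0, 0.0]
force: [-0.8, 1.2, -5.2]
finger_gap: 0.0562
```

Emit:
move_arm(
  offset=[
    [0, 0, 0.001],
    [0, 0, 0.002],
    [0, 0, 0.003],
    [0, 0, 0.003],
    [0, 0, 0.003],
  ],
  dr=[
    [0, 0, 0],
    [0, 0, 0],
    [0, 0, 0],
    [0, 0, 0],
    [0, 0, 0],
  ],
  hand=[0.04, 0.04, 0.04, 0.04, 0.04],
)

```text
clock: 13.2
ee_pos: [0.5563, 0.2086, 0.0748]
ee_rot: [0.677, 0.736, 0.0, 0.0]
force: [-3.0, -1.2, 2.6]
finger_gap: 0.0555
```

Weight is now carried by the door (force went from −5.3 to +2.6 N); release.

Emit:
move_arm(
  offset=[
    [0, 0, 0],
    [0, 0, 0],
    [0, 0, 0],
    [0, 0, 0],
    [0, 0, 0],
  ],
  dr=[
    [0, 0, 0],
    [0, 0, 0],
    [0, 0, 0],
    [0, 0, 0],
    [0, 0, 0],
  ],
  hand=[0.06, 0.07, 0.075, 0.08, 0.08],
)

```text
clock: 13.82
ee_pos: [0.5564, 0.2086, 0.0745]
ee_rot: [0.677, 0.736, 0.0, 0.0]
force: [0.0, -0.4, -0.4]
finger_gap: 0.0799
```

Emit:
move_arm(
  offset=[
    [0, 0, -0.02],
    [0, 0, -0.05],
    [0, 0, -0.08],
    [-0.04, 0, -0.1],
    [-0.08, 0, -0.1],
  ],
  dr=[
    [0, 0, 0],
    [0, 0, 0],
    [0, 0, 0],
    [0, 0, 0],
    [0, 0, 0],
  ],
  hand=[0.08, 0.08, 0.08, 0.06, 0.04],
)

```text
clock: 14.45
ee_pos: [0.5635, 0.1283, 0.1761]
ee_rot: [0.676, 0.736, 0.001, 0.001]
force: [-0.2, -0.4, 0.4]
finger_gap: 0.0653
```

Run:
```python
from h import *
c=cam("wrist");cv2.imwrite("pics/w9.png",vision.snapshot("wrist"));st()
import pickle;pickle.dump(c,open("w9.pkl","wb"))
t=np.radians(35); T=down(94.9)@R.from_rotvec([0,t,0]).as_matrix(); print("toolz",T[:,2], "in box",T[:,2]@BX)
T2=down(94.9)@R.from_rotvec([0,-t,0]).as_matrix(); print(T2[:,2]@BX)
```

```text
14.5 [0.5636 0.1244 0.1753] box [-0.1371 -0.001   0.1753] F [ 1.4419 -3.1225 -0.716 ] gap 0.0614 q [ 0.1034  0.4824  1.7395 -0.0014  0.9183  0.0215]
toolz [-0.049   0.5715 -0.8192] in box 0.573576436351046
-0.573576436351046
```

View pics/w9.png

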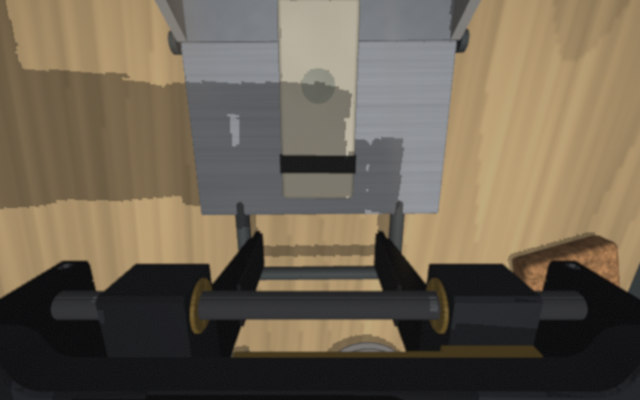

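Run:
```python
from h import *
import pickle;c=pickle.load(open("w9.pkl","rb"))
for uv in((283,197),(355,197)): print("rear",tobox(plane("wrist",uv,.094,c)))
print("hole",tobox(plane("wrist",(318,86),.094,c)))
for uv in((186,41),(455,41)): print("hinge ends",tobox(plane("wrist",uv,.05,c)))
T=down(94.9)@R.from_rotvec([0,np.radians(35),0]).as_matrix()
print(go(box(-.165,0,.12),T),go(box(-.165,0,.08),T))
```

```text
rear [-0.1209  0.0273  0.094 ]
rear [-0.121  -0.0296  0.094 ]
hole [-0.0384 -0.0005  0.094 ]
hinge ends [-0.0013  0.1067  0.05  ]
hinge ends [-0.0015 -0.1124  0.05  ]
(array([-0.0279, -0.001 ,  0.0553]), array([ 0.1, 35.1, -0.1])) (array([-0.0278, -0.001 ,  0.0953]), array([ 0.1, 35.1, -0.1]))
```

Emit:
move_arm(
  offset=[
    [-0.01, 0, 0],
    [-0.02, 0, 0.02],
    [-0.028, 0, 0.04],
    [-0.028, 0, 0.06],
    [-0.028, 0, 0.08],
  ],
  dr=[
    [0, 9, 0],
    [0, 18, 0],
    [0, 27, 0],
    [0, 35, 0],
    [0, 35, 0],
  ],
  hand=[0.03, 0.03, 0.03, 0.03, 0.03],
)

```text
clock: 15.12
ee_pos: [0.5653, 0.0995, 0.0927]
ee_rot: [0.647, 0.701, 0.203, -0.221]
force: [-0.7, 0.2, -0.1]
finger_gap: 0.0301
```

Run:
```python
from h import *
st();s=manip.read_state();print(R.from_quat(s["ee_rot"]).as_matrix())
T=down(94.9)@R.from_rotvec([0,np.radians(35),0]).as_matrix()
for x in(-.165,-.14,-.1,-.05,0,.03): print(x,go(box(x,0,.08),T))
```

```text
15.12 [0.5653 0.0995 0.0927] box [-0.1621 -0.0006  0.0927] F [-0.6984  0.2416 -0.0595] gap 0.0301 q [-0.1965  0.6662  1.8287  0.7263  0.9781 -0.7947]
[[-0.065   0.9967 -0.0478]
 [ 0.8169  0.0807  0.5712]
 [ 0.5732 -0.0019 -0.8194]]
-0.165 (array([-0.0097, -0.0006,  0.0087]), array([ 0.1,  0. , -0.3]))
-0.14 (array([ 0.0108, -0.0007,  0.0231]), array([ 0.1,  0. , -0.3]))
-0.1 (array([ 0.0436, -0.0009,  0.046 ]), array([ 0.1,  0. , -0.3]))
-0.05 (array([ 0.0845, -0.0011,  0.0746]), array([ 0.1,  0. , -0.3]))
0 (array([ 0.1255, -0.0013,  0.1033]), array([ 0.1,  0. , -0.3]))
0.03 (array([ 0.1501, -0.0015,  0.1205]), array([ 0.1,  0. , -0.3]))
```

Emit:
move_arm(
  offset=[
    [-0.006, 0, 0.0115],
    [0.011, 0, 0.023],
    [0.0235, 0, 0.032],
    [0.0395, 0, 0.043],
    [0.056, 0, 0.0545],
  ],
  dr=[
    [0, 0, 0],
    [0, 0, 0],
    [0, 0, 0],
    [0, 0, 0],
    [0, 0, 0],
  ],
  hand=[0.03, 0.03, 0.03, 0.03, 0.03],
)

```text
clock: 15.75
ee_pos: [0.5589, 0.1794, 0.0827]
ee_rot: [0.645, 0.702, 0.204, -0.221]
force: [0.4, -5.8, 3.3]
finger_gap: 0.0298
```

Run:
```python
from h import *
st()
T=down(94.9)@R.from_rotvec([0,np.radians(35),0]).as_matrix()
for x in(-.06,-.04,-.02,0,.02): print(x,go(box(x,0,.08),T))
c=cam("wrist");cv2.imwrite("pics/w10.png",vision.snapshot("wrist"))
```

```text
15.75 [0.5589 0.1794 0.0827] box [-0.0819 -0.001   0.0827] F [ 0.4255 -5.8178  3.3465] gap 0.0298 q [-0.0593  0.675   1.8529  0.8121  0.8977 -0.7561]
-0.06 (array([ 0.0164, -0.0011,  0.0147]), array([ 0.1,  0. , -0. ]))
-0.04 (array([ 0.0328, -0.0011,  0.0262]), array([ 0.1,  0. , -0. ]))
-0.02 (array([ 0.0492, -0.0011,  0.0376]), array([ 0.1,  0. , -0. ]))
0 (array([ 0.0655, -0.0011,  0.0491]), array([ 0.1,  0. , -0. ]))
0.02 (array([ 0.0819, -0.0012,  0.0606]), array([ 0.1,  0. , -0. ]))
```

View pics/w10.png

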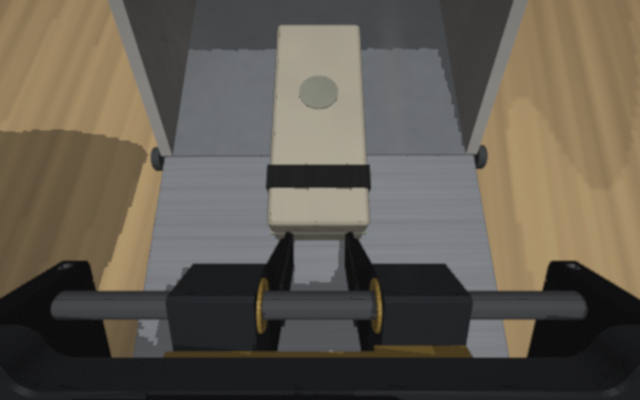

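The fingers rest on the rear face, mould straight and centred at column ~319; pushing works. Continue.

Emit:
move_arm(
  offset=[
    [0.013, 0, 0.011],
    [0.029, 0, 0.0222],
    [0.046, 0, 0.034],
    [0.062, 0, 0.0455],
    [0.078, 0, 0.0565],
  ],
  dr=[
    [0, 0, 0],
    [0, 0, 0],
    [0, 0, 0],
    [0, 0, 0],
    [0, 0, 0],
  ],
  hand=[0.03, 0.03, 0.03, 0.03, 0.03],
)

```text
clock: 16.42
ee_pos: [0.5509, 0.275, 0.0806]
ee_rot: [0.646, 0.702, 0.204, -0.221]
force: [0.1, -5.6, 2.8]
finger_gap: 0.0299
```

Run:
```python
from h import *
st()
T=down(94.9)@R.from_rotvec([0,np.radians(35),0]).as_matrix()
for x in(.02,.025,.03): print(x,go(box(x,0,.08),T))
import pickle
c=cam("wrist");cv2.imwrite("pics/w11.png",vision.snapshot("wrist"));pickle.dump(c,open("w11.pkl","wb"))
```

```text
16.43 [0.5509 0.275  0.0806] box [ 0.014  -0.0012  0.0806] F [ 0.1009 -5.5726  2.8051] gap 0.0299 q [ 0.1085  0.6833  1.84    0.8915  0.8284 -0.6667]
0.02 (array([ 0.0045, -0.0012,  0.0039]), array([ 0.1,  0. , -0.1]))
0.025 (array([ 0.0086, -0.0012,  0.0068]), array([ 0.1,  0. , -0.1]))
0.03 (array([ 0.0127, -0.0012,  0.0097]), array([ 0.1,  0. , -0.1]))
```

View pics/w11.png

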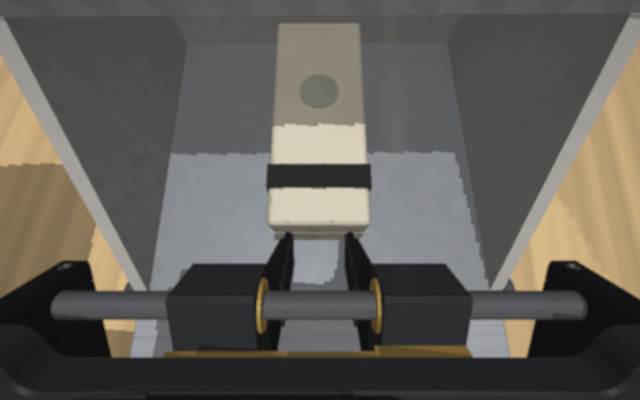

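Run:
```python
from h import *
import pickle;c=pickle.load(open("w11.pkl","rb"))
print("hole",tobox(plane("wrist",(319,91),.093,c)), "rear edge",tobox(plane("wrist",(319,224),.091,c)),"front",tobox(plane("wrist",(319,24),.093,c)))
print("floor back",tobox(plane("wrist",(240,42),.049,c)))
```

```text
hole [ 0.1158 -0.001   0.093 ] rear edge [ 0.0323 -0.0008  0.091 ] front [ 0.169  -0.0012  0.093 ]
floor back [0.1978 0.0642 0.049 ]
```

Emit:
move_arm(
  offset=[
    [0.004, 0, 0.003],
    [0.008, 0, 0.006],
    [0.012, 0, 0.009],
    [0.0127, 0, 0.0097],
    [0.0127, 0, 0.0097],
  ],
  dr=[
    [0, 0, 0],
    [0, 0, 0],
    [0, 0, 0],
    [0, 0, 0],
    [0, 0, 0],
  ],
  hand=[0.03, 0.03, 0.03, 0.03, 0.03],
)

```text
clock: 17.1
ee_pos: [0.55, 0.2892, 0.0802]
ee_rot: [0.646, 0.702, 0.204, -0.221]
force: [-0.7, -5.7, 4.7]
finger_gap: 0.0301
```

Emit:
move_arm(
  offset=[
    [-0.02, 0, -0.016],
    [-0.05, 0, -0.04],
    [-0.09, 0, -0.07],
    [-0.12, 0, -0.12],
    [-0.15, 0, -0.16],
  ],
  dr=[
    [0, 0, 0],
    [0, 0, 0],
    [0, 0, 0],
    [0, 0, 0],
    [0, 0, 0],
  ],
  hand=[0.03, 0.03, 0.03, 0.03, 0.03],
)

```text
clock: 17.73
ee_pos: [0.5675, 0.074, 0.1255]
ee_rot: [0.646, 0.702, 0.204, -0.221]
force: [-0.1, 0.2, -1.1]
finger_gap: 0.0301
```

Run:
```python
from h import *
import pickle
st()
c=cam("wrist");cv2.imwrite("pics/w12.png",vision.snapshot("wrist"));pickle.dump(c,open("w12.pkl","wb"))
```

```text
17.73 [0.5675 0.074  0.1255] box [-0.1877 -0.0005  0.1255] F [-0.1067  0.2067 -1.0798] gap 0.0301 q [-0.2391  0.6214  1.7989  0.6769  1.0529 -0.7654]
```

View pics/w12.png

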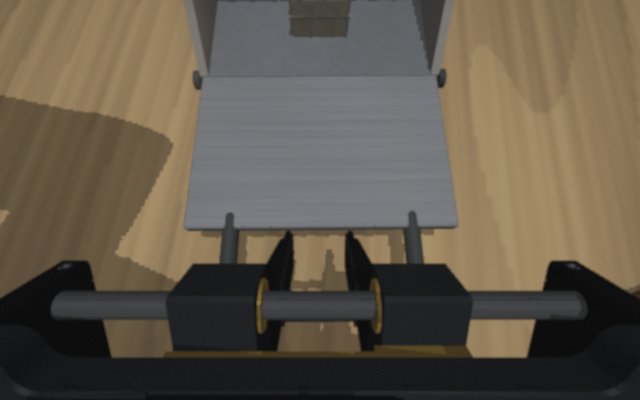

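Run:
```python
from h import *
import pickle;c=pickle.load(open("w12.pkl","rb"))
print("rear foot",tobox(plane("wrist",(319,37),.049,c)),"hinge",tobox(plane("wrist",(319,77),.05,c)))
print(go(box(-.17,0,.22),down(94.9)))
```

```text
rear foot [ 0.0471 -0.001   0.049 ] hinge [-0.0028 -0.0008  0.05  ]
(array([ 0.0716, -0.0016, -0.0635]), array([  0.3, -34.9,  -0.2]))
```

Emit:
move_arm(
  offset=[
    [0.02, 0, -0.02],
    [0.04, 0, -0.04],
    [0.07, 0, -0.063],
    [0.07, 0, -0.063],
    [0.07, 0, -0.063],
  ],
  dr=[
    [0, -9, 0],
    [0, -18, 0],
    [0, -27, 0],
    [0, -35, 0],
    [0, -35, 0],
  ],
  hand=[0.03, 0.05, 0.05, 0.05, 0.05],
)

```text
clock: 18.4
ee_pos: [0.5652, 0.0988, 0.2169]
ee_rot: [0.676, 0.737, 0.0, 0.0]
force: [0.4, 0.3, -0.5]
finger_gap: 0.05
```

Run:
```python
from h import *
st();print(go(bar(2.18)+[0,0,.12],down(4.9)))
```

```text
18.4 [0.5652 0.0988 0.2169] box [-0.1627 -0.0004  0.2169] F [ 0.3743  0.3009 -0.5228] gap 0.05 q [ 0.0579  0.4304  1.7017  0.0004  1.0092 -0.029 ]
(array([-0.0523, -0.0004,  0.0529]), array([ 0. , -0. , 90.1]))
```

Emit:
move_arm(
  offset=[
    [-0.02, 0, 0],
    [-0.04, 0, 0.01],
    [-0.053, 0, 0.02],
    [-0.053, 0, 0.03],
    [-0.053, 0, 0.04],
  ],
  dr=[
    [0, 0, 10],
    [0, 0, 20],
    [0, 0, 30],
    [0, 0, 40],
    [0, 0, 50],
  ],
  hand=[0.05, 0.05, 0.05, 0.05, 0.05],
)

```text
clock: 19.02
ee_pos: [0.5697, 0.0433, 0.1753]
ee_rot: [0.926, 0.378, -0.0, -0.002]
force: [-0.1, 0.4, -0.6]
finger_gap: 0.0503
```

Emit:
move_arm(
  offset=[
    [0, 0, 0.01],
    [0, 0, 0.015],
    [0, 0, 0.015],
    [0, 0, 0.015],
    [0, 0, 0.015],
  ],
  dr=[
    [0, 0, 10],
    [0, 0, 20],
    [0, 0, 30],
    [0, 0, 40],
    [0, 0, 40],
  ],
  hand=[0.05, 0.05, 0.05, 0.05, 0.05],
)

```text
clock: 19.65
ee_pos: [0.5698, 0.0436, 0.1608]
ee_rot: [0.999, 0.042, -0.001, -0.001]
force: [0.3, 0.8, 0.1]
finger_gap: 0.0503
```

Run:
```python
from h import *
st();print(go(np.array([.5696,.0456,.042]),down(4.9)))
cv2.imwrite("pics/w13.png",vision.snapshot("wrist"))
```

```text
19.65 [0.5698 0.0436 0.1608] box [-0.2181 -0.0002  0.1608] F [0.3104 0.8112 0.0706] gap 0.0503 q [-0.0402  0.4941  1.766   0.0026  0.8833  1.4454]
(array([ 0.0002, -0.0018,  0.1188]), array([-0.1,  0.1, -0.1]))
```

View pics/w13.png

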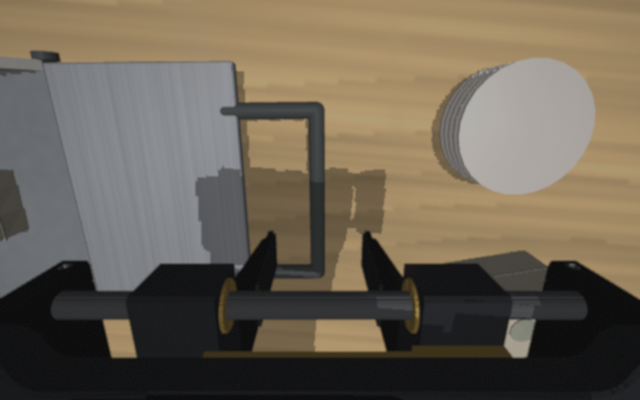

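The bar is at column ~318, midway between the fingers. Descend and close.

Emit:
move_arm(
  offset=[
    [0, -0.002, 0.04],
    [0, -0.002, 0.08],
    [0, -0.002, 0.119],
    [0, -0.002, 0.119],
    [0, -0.002, 0.119],
  ],
  dr=[
    [0, 0, 0],
    [0, 0, 0],
    [0, 0, 0],
    [0, 0, 0],
    [0, 0, 0],
  ],
  hand=[0.05, 0.05, 0.05, 0.03, 0.005],
  grip_force=14,
)

```text
clock: 20.32
ee_pos: [0.5704, 0.0459, 0.0436]
ee_rot: [0.999, 0.042, 0.0, -0.0]
force: [0.9, 0.4, 0.5]
finger_gap: 0.0351
```

Emit:
move_arm(
  offset=[
    [0, 0, 0],
    [0, 0, 0],
    [0, 0, 0],
    [0, 0, 0],
    [0, 0, 0],
  ],
  dr=[
    [0, 0, 0],
    [0, 0, 0],
    [0, 0, 0],
    [0, 0, 0],
    [0, 0, 0],
  ],
  hand=[0.005, 0.005, 0.005, 0.005, 0.005],
)

```text
clock: 20.95
ee_pos: [0.5704, 0.0457, 0.0436]
ee_rot: [0.999, 0.042, 0.001, 0.0]
force: [-0.8, -4.8, 5.9]
finger_gap: 0.0135
```

Run:
```python
from h import *
st()
R0=down(4.9)
for a in (2.18,1.48,.78):
  print(a)
  for k in range(1,6): print(round(a-.14*k,2), R0.T@(bar(a-.14*k)-bar(a)))
print(bar(1.48),bar(.78),bar(0))
```

```text
20.95 [0.5704 0.0457 0.0436] box [-0.2161 -0.0011  0.0436] F [-0.8046 -4.8211  5.931 ] gap 0.0135 q [-0.0353  0.6629  1.8499 -0.0009  0.627   1.4522]
2.18
2.04 [ 0.     -0.0013 -0.0301]
1.9 [-0.     -0.0067 -0.0597]
1.76 [-0.     -0.0162 -0.0882]
1.62 [-0.     -0.0297 -0.1151]
1.48 [-0.     -0.0467 -0.1399]
1.48
1.34 [-0.     -0.0203 -0.0222]
1.2 [ 0.     -0.0436 -0.0413]
1.06 [ 0.     -0.0692 -0.057 ]
0.92 [ 0.     -0.0968 -0.0689]
0.78 [ 0.     -0.1259 -0.0769]
0.78
0.64 [-0.     -0.0298 -0.0039]
0.5 [-0.     -0.0599 -0.0035]
0.36 [-0.     -0.0897  0.001 ]
0.22 [-0.     -0.1185  0.0097]
0.08 [-0.     -0.1458  0.0222]
[0.5653 0.0932 0.1839] [0.5545 0.2186 0.2609] [0.5408 0.3786 0.2298]
```

Emit:
move_arm(
  offset=[
    [0, -0.0013, -0.03],
    [0, -0.0067, -0.06],
    [0, -0.0162, -0.088],
    [0, -0.0297, -0.115],
    [0, -0.0467, -0.14],
  ],
  dr=[
    [0, 0, 0],
    [0, 0, 0],
    [0, 0, 0],
    [0, 0, 0],
    [0, 0, 0],
  ],
  hand=[0.005, 0.005, 0.005, 0.005, 0.005],
)

```text
clock: 21.58
ee_pos: [0.5664, 0.0899, 0.1849]
ee_rot: [0.999, 0.042, 0.001, 0.003]
force: [-0.2, -17.1, 7.9]
finger_gap: 0.0135
```

Emit:
move_arm(
  offset=[
    [0, -0.0203, -0.0222],
    [0, -0.0436, -0.0413],
    [0, -0.0692, -0.057],
    [0, -0.0968, -0.069],
    [0, -0.126, -0.077],
  ],
  dr=[
    [0, 0, 0],
    [0, 0, 0],
    [0, 0, 0],
    [0, 0, 0],
    [0, 0, 0],
  ],
  hand=[0.005, 0.005, 0.005, 0.005, 0.005],
)

```text
clock: 22.2
ee_pos: [0.5563, 0.2182, 0.2625]
ee_rot: [0.999, 0.042, 0.002, 0.0]
force: [4.4, -4.4, 2.8]
finger_gap: 0.0134
```

Run:
```python
from h import *
st();print(bar(.78)-[0,0,.002]);print(go(bar(0)-[0,0,.002],down(4.9)))
cv2.imwrite("pics/s14.png",vision.snapshot("scene")[150:390,260:540])
```

```text
22.2 [0.5563 0.2182 0.2625] box [-0.043  -0.0017  0.2625] F [ 4.3745 -4.3746  2.8499] gap 0.0134 q [ 0.264   0.4183  1.5882 -0.002   1.1305  1.7522]
[0.5545 0.2186 0.2589]
(array([-0.0022, -0.1612,  0.0345]), array([ 0.1, -0.3, -0.1]))
```

View pics/s14.png

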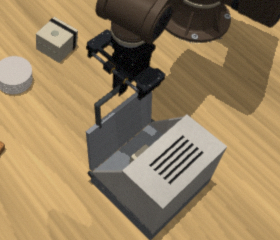

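Emit:
move_arm(
  offset=[
    [0, -0.0298, -0.004],
    [0, -0.06, -0.0035],
    [0, -0.09, 0.001],
    [0, -0.1185, 0.0097],
    [0, -0.144, 0.0215],
  ],
  dr=[
    [0, 0, 0],
    [0, 0, 0],
    [0, 0, 0],
    [0, 0, 0],
    [0, 0, 0],
  ],
  hand=[0.005, 0.005, 0.005, 0.005, 0.005],
)

```text
clock: 22.88
ee_pos: [0.5433, 0.3628, 0.2385]
ee_rot: [0.999, 0.042, 0.001, -0.0]
force: [1.2, -3.0, 1.0]
finger_gap: 0.0133
```

Run:
```python
from h import *
st();print(bar(.08));print(go(bar(0)-[0,0,.002],down(4.9)))
```

```text
22.88 [0.5433 0.3628 0.2385] box [ 0.1022 -0.0011  0.2385] F [ 1.2291 -2.9938  0.9689] gap 0.0133 q [ 0.4878  0.5229  1.4731 -0.0002  1.1446  1.9747]
[0.5421 0.3639 0.2386]
(array([-0.0011, -0.0159,  0.0107]), array([-0. , -0.1, -0.1]))
```

Emit:
move_arm(
  offset=[
    [0, -0.005, 0.0035],
    [0, -0.01, 0.007],
    [0, -0.014, 0.0095],
    [0, -0.017, 0.0115],
    [0, -0.017, 0.0115],
  ],
  dr=[
    [0, 0, 0],
    [0, 0, 0],
    [0, 0, 0],
    [0, 0, 0],
    [0, 0, 0],
  ],
  hand=[0.005, 0.005, 0.005, 0.005, 0.005],
)

```text
clock: 23.5
ee_pos: [0.5425, 0.3779, 0.2282]
ee_rot: [0.999, 0.042, 0.001, 0.001]
force: [-2.6, -9.9, 15.4]
finger_gap: 0.0136
```

Emit:
move_arm(
  offset=[
    [0, -0.001, 0.001],
    [0, -0.002, 0.0015],
    [0, -0.003, 0.002],
    [0, -0.003, 0.002],
    [0, -0.003, 0.002],
  ],
  dr=[
    [0, 0, 0],
    [0, 0, 0],
    [0, 0, 0],
    [0, 0, 0],
    [0, 0, 0],
  ],
  hand=[0.005, 0.005, 0.005, 0.005, 0.005],
)

```text
clock: 24.12
ee_pos: [0.5433, 0.3782, 0.2269]
ee_rot: [0.999, 0.041, 0.002, 0.003]
force: [1.0, -23.9, 21.2]
finger_gap: 0.0134
```

Stop reached: 3 mm more command gave no motion, only force (24 N). Release and lift.

Emit:
move_arm(
  offset=[
    [0, 0, 0],
    [0, 0, 0],
    [0, 0, 0],
    [0, 0, 0],
    [0, 0, 0],
  ],
  dr=[
    [0, 0, 0],
    [0, 0, 0],
    [0, 0, 0],
    [0, 0, 0],
    [0, 0, 0],
  ],
  hand=[0.05, 0.05, 0.05, 0.05, 0.05],
)

```text
clock: 24.75
ee_pos: [0.5416, 0.3818, 0.2243]
ee_rot: [0.999, 0.042, -0.0, 0.0]
force: [-0.7, 0.1, -0.3]
finger_gap: 0.0497
```

Emit:
move_arm(
  offset=[
    [0, 0, -0.03],
    [0, 0, -0.07],
    [0, 0, -0.11],
    [0, 0.05, -0.12],
    [0, 0.1, -0.12],
  ],
  dr=[
    [0, 0, 0],
    [0, 0, 0],
    [0, 0, 0],
    [0, 0, 0],
    [0, 0, 0],
  ],
  hand=[0.05, 0.05, 0.05, 0.05, 0.05],
)

```text
clock: 25.38
ee_pos: [0.5501, 0.2813, 0.3455]
ee_rot: [0.999, 0.043, 0.001, -0.0]
force: [0.8, -0.3, -0.2]
finger_gap: 0.0501
```

Emit:
move_arm(
  offset=[
    [0, 0.03, 0],
    [0, 0.06, 0],
    [0, 0.06, 0],
    [0, 0.06, 0],
    [0, 0.06, 0],
  ],
  dr=[
    [0, 0, 0],
    [0, 0, 0],
    [0, 0, 0],
    [0, 0, 0],
    [0, 0, 0],
  ],
  hand=[0.05, 0.05, 0.05, 0.05, 0.05],
)

```text
clock: 26.0
ee_pos: [0.555, 0.2231, 0.3444]
ee_rot: [0.999, 0.042, -0.0, -0.0]
force: [-0.0, 0.7, 0.1]
finger_gap: 0.0501
```

Run:
```python
from h import *
st();c=cam("wrist");w=vision.snapshot("wrist");cv2.imwrite("pics/w15.png",w)
s=vision.snapshot("scene");cv2.imwrite("pics/s15.png",s)
for ph in(0,.03,.06,.1): print(ph,proj("wrist",bar(ph)+.07*BY*-1,c),proj("wrist",bar(ph),c),proj("scene",bar(ph)))
```

```text
26.0 [0.555  0.2231 0.3444] box [-0.038  -0.0009  0.3444] F [-0.0258  0.7381  0.1445] gap 0.0501 q [0.2718 0.3606 1.4603 0.0001 1.3208 1.758 ]
0 [132.3204 120.1387] [145.6681 200.2775] [430.2737 289.1374]
0.03 [136.537  120.3193] [149.7399 201.3939] [428.6752 286.73  ]
0.06 [141.0962 120.495 ] [154.1185 202.4815] [427.0295 284.3332]
0.1 [147.7077 120.7203] [160.4318 203.8798] [424.7661 281.1596]
```

View pics/w15.png

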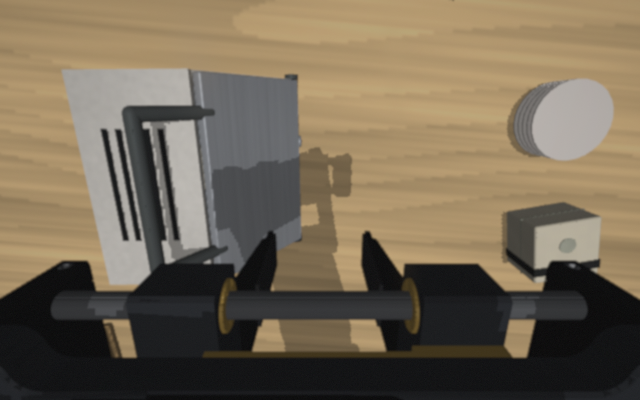

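View pics/s15.png

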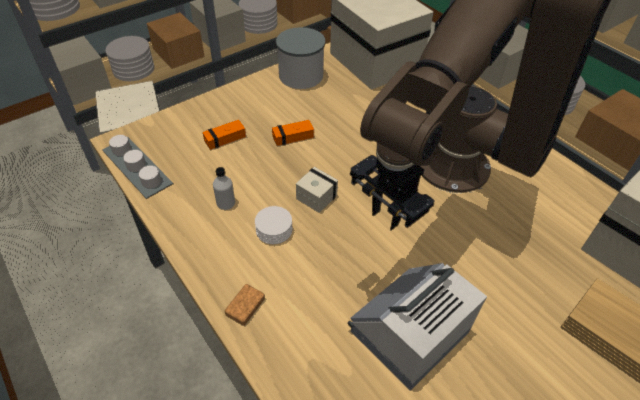

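The wrist view shows the bar at columns ~134 (row 120) and ~148 (row 200). That matches the model for the door shut to within 0.03 rad, and the panel lies flush on the roof's front edge. In the scene view the bystanders are at their starting pixels and the gripper is clear.

Run:
```python
from workcell import manip
print(manip.finish_job())
```

```text
the job is handed in; nothing more can be done
None
```

I loaded the white long mould into the drying box, shut the door, and handed the job in at 26 s. The hand-in gave no verdict.

- **Door down:** I gripped the bar and followed its arc until the door was level. The scene picture showed it flush with the floor.
- **Mould:** I lowered it onto the door until contact force showed the door was carrying it, let go, then pushed it in with tilted fingers. The last wrist picture before closing put its rear face 47 mm in from the hinge. Its centre is therefore about 117 mm in, within 2 mm of the middle, and it stood straight.
- **Door shut:** I swung the door up to its stop, where 3 mm of extra command gave about 24 N and almost no movement. Afterwards the bar in the wrist picture matched the shut position to about 0.02–0.03 rad (limit 0.06).
- **Bystanders and gripper:** The square mould, plates and bottle are unmoved in the scene picture, and the gripper is clear.

**Disagreements and limits:** No check failed. The first box position disagreed with the wrist view by about 2–4 mm, so I corrected it before moving the door. I could not see the mould once the door was closed.

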